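# Open the fuse bay of a turntable console and discharge its drive

## Robot

A 6-joint arm with a two-finger parallel gripper is mounted at the origin on the work surface. World frame = base frame: x ahead of the robot, y to its left, z up, the work surface at z = 0. Lengths are in mm, angles in rad, forces in N, time in s.
With the tool pointing down it reaches from about 300 to 775 mm from the base axis. Payload 14.6 kg.
Tool frame: the origin (TCP) lies on the centre line of the jaws, within the pads' length; the fingertips stand 8 mm ahead of it and the grasp point (between the pads) lies 11 mm behind it; z points along the fingers, y is the direction in which the jaws open and shut (so a half turn about z gives the same grasp; the last joint's range is limited). The gripper opens to 94 mm and grips with 3 to 60 N. Pads are 16 mm wide; open, the fingers measure 119 mm over their backs; the gripper's body (75 mm by 177 mm) begins 78 mm behind the grasp point.
Start: joints at [-1.41, 0.3, 1.521, -0, 1.321, -0.067], TCP at [124.203, -535.783, 213.446] pointing down, gripper open.
Joint ranges: [-3.03, 3.03], [-0.79, 2.21], [0.23, 2.52], [-1.04, 4.18], [0, 3.07], [-2.55, 2.55]. Speed limits (rad/s): [2.22, 2.22, 2.57, 3.14, 3.14, 3.14].

## Interface

Orientations are given as [roll, pitch, yaw] about the fixed x, y, z axes, in that order (R = Rz(yaw) Ry(pitch) Rx(roll)).
In Python, from cell import read_state, cams, manip gives the robot as it stands.
- The arm moves only by the shell command python3 -m handwheel 'ROWS' [OPENING] [FORCE]. ROWS is JSON, a list of rows, each a list of 4 numbers: the shift along the tool's x, y, z in m, then the turn about the tool's z in degrees. In form: [[dx, dy, dz, turn], ...]. A call has 1 to 5 rows; each row is the pose to reach, as a shift and turn from the pose measured when the call began, along the tool's axes at that moment; what a row does not reach only later rows make up. A row lasts 1/8 s, in which the tool goes at most 62.5 mm and 10.7 degrees, less where a joint would pass 70% of its speed; a pose out of reach is approached as far as the arm can. A call with a gripper value outside its range is refused whole. OPENING is the closure, from 0 (fully open) to 1 (shut), set as the call begins (- or left out, the last holds). The fingers move at their own pace and stop on an object; FORCE is the grip in N (left out, the last holds). Time passes only in rows, so rows that repeat a pose let the fingers close. It gives the time, the measured TCP pose, the force and the opening at its end, in the units of the state.
- read_state(): the state, without advancing time (a new reading comes with each control period).
- cams.camera(name): name is "scene" or "side" or "wrist"; returns the picture (400x640x3 uint8, red, green, blue); there is no depth.
- cams.get_calibration(name): a dict with "vertical_fov" (degrees; the focal length in pixels is half the picture's height over the tangent of half this angle, whatever the lens; pixels are square), "cx", "cy" (the principal point, pixels), "dist_coeffs" ([k1, k2, p1, p2, k3] as OpenCV has them; the pictures are not rectified), "R" (3x3) and "t" (3): a world point X has camera coordinates R X + t. Camera axes: x right, y down, z forward; pixel columns grow to the right and rows downward; lengths in mm; the calibration is good to about 2 mm. A picture is of the moment at which its call begins: read the wrist's pose just before it. get_calibration takes no time and is no camera call; for the wrist camera it gives the pose at the moment of the call.
- manip.sign_off(): hands the job in, once; it reports no verdict.
The state is a dict: "clock": time; "joints": joint angles; "qd": joint speeds; "effort": joint torques, N m; "eef_pos": TCP position; "eef_rot": TCP orientation; "wrist_force": force on the tool from outside, world axes, zero at the start; "moment": the same for the moment, N m; "finger_gap": finger opening in mm.
Only numpy, scipy, OpenCV 4.12 (cv2) and the standard library are available. Lean on these libraries where they do the work, as an engineer would, in place of code of your own. Each camera call takes 0.05 s, during which the arm holds its last target. There are 200 camera calls.

## Task

The turntable's console needs its fuses looked at. Use the flat lever from the rubber mat to pry the snap-in fuse cover loose at its notch until that edge has sprung up over its catches, keeping the gripper itself off the cover; then, with the cover loose, hold the jog stick fully over to the side away from the fuse bay for a good second to discharge the drive, and let it spring back to centre. Leave the cover lying loose on the console, the lever lying flat on its mat, and the other things on the table where they are.

Things in the scene. Friction and masses are not known exactly. Their poses are not given: they have to be found in the camera images.
- console: Fixed grey control console, a block 130 (x) x 200 (y) x 90 mm tall, turned by up to 0.35 rad. Origin: centre of its underside, on the table; x points away from the robot at yaw 0. Its left half (+y) has the fuse bay, a pit 57 x 60 mm closed by the cover, centre line at y = +45 mm, near wall from x = -65 to -57 mm. On the right half stands the jog stick.
- notch (a point): Cut 26 mm wide through the console's near (-x) wall (8 mm thick), open to the top. This point: middle of the outer edge of its bottom lip, 69 mm above the table, the place to bear the lever on; axes as the console's. From the lip up to the cover's underside is a 7 mm gap; inside the wall the pit under the cover is hollow, 52 mm wide and 52 mm long, all in it at least 1 mm below the lip.
- seat (a point): Fixed point of the console where the cover's notch-side edge sits while snapped in: 9.5 mm inside the notch point (+x of the console) and 7 mm above it. With the blade level and its tip 30 mm past the outer edge of the lip, turning the lever about the lip, handle down, frees the cover at some 22 degrees; 28 is enough.
- cover: Black fuse cover, loose but snapped in, flush with the console's top: a 54 (x) x 58.6 (y) x 3 mm flange under a 46 x 44 mm panel, 15 mm tall in all. Origin: centre of its underside. Two sprung catches near the notch hold it (some 10 N at the lever's tip). It swings up about its far (+x) edge; when the notch edge is up about 10 mm the catches slip under and keep it up, tilted.
- cover_edge (a point): Middle of the lower notch-side (-x) edge of the cover; it coincides with the seat point while the cover is snapped in.
- lever_tool: Opening lever, 120 g: a wooden handle 80 (x) x 18 (y) x 24 mm (z) with flat sides, and a flat steel blade 16 mm wide, 3 mm thick, at mid height of the handle. Origin: centre of the handle, half-way up; x points along the blade to its tip, 110 mm from the origin; z up. It lies on the mat, handle centre 18 mm above the table, blade clear of the mat.
- lever_tip (a point): Middle of the end of the lever's blade, 110 mm along x from the handle's centre.
- mat: Fixed black rubber mat, 200 (x) x 140 (y) x 6 mm. Origin: centre of its underside, on the table.
- jog_stick (a joint): Tilt of the jog stick in rad: 0 upright (its sprung centre), positive leaning to the console's right (-y, away from the fuse bay), stops at +0.45 and -0.45. It pivots about the console's x axis at (0, -50, 90) mm in the console frame; spring 0.5 N m/rad, so about 5 N at the knob at the stop.
- jog_knob (a point): Centre of the jog stick's black knob, 46 mm above the pivot along the stick. The knob is round, 22 mm across, from 30 to 62 mm above the pivot; below it a thin stem and a rubber boot.
- jar: A bystander, loose: a small glass jar with a steel lid, 52 mm across, 75 mm tall. Origin: centre of its underside.
- sanding_block: A bystander, loose: a cork sanding block, 90 x 55 x 30 mm. Origin: centre of its underside.
- tin: A bystander, loose: a lacquer tin, 84 mm across, 110 mm tall. Origin: centre of its underside.
- tape_roll: A bystander, loose: a roll of tape lying flat, 96 mm across, 25 mm tall. Origin: centre of its underside.
- small_vase: A bystander, loose: a small dark metal-glazed vase, 72 mm across, 160 mm tall. Origin: centre of its underside.
- can: A bystander, loose: a spray can, 66 mm across, 150 mm tall. Origin: centre of its underside.
- brush: A bystander, loose: a paint brush lying flat, handle to -x. Origin: on its underside.
Not all that is in view belongs to the job. Several things have the shape of the console; the one meant has the colours described above.

How it is judged (in metres and radians):
On the way, in this order (a step that is already met when the one before it is completed fails the run):
1. the lever presses on the cover while the cover still sits in its seat (contact force between lever_tool and cover above 1 N and distance between cover_edge and seat below 0.004 m), for 0.04 s.
2. the cover's notch-side edge has sprung out by more than 8 mm (distance between cover_edge and seat above 0.008 m), for 0.2 s.
3. the jog stick is held over, away from the fuse bay, by more than 0.3 rad for 0.8 s, with the cover loose (value of joint jog_stick above 0.3 rad and distance between cover_edge and seat above 0.008 m), for 0.8 s.
At the end, for the whole second after the job is handed in: The cover lies loose and still on the console (origin over 70 mm high), its notch-side edge over 8 mm out of its seat; the jog stick is within 0.06 rad of centre; the lever lies still and level (within 0.17 rad), its handle's centre over the mat and under 30 mm high (distance between cover_edge and seat above 0.008 m and height (world z) of cover above 0.07 m and linear speed of each of cover, lever_tool below 0.02 m/s and value of joint jog_stick between -0.06 and 0.06 rad and x of lever_tool in the frame of mat between -0.1 and 0.1 m and y of lever_tool in the frame of mat between -0.07 and 0.07 m and height (world z) of lever_tool below 0.03 m and angle between lever_tool's own x axis and vertical between 1.4 and 1.74 rad); the robot touches nothing.
It fails at once if the gripper's fingers press on the cover (more than 1 N) (contact force between the fingers and cover above 1 N).
It fails at once if one of the other loose things on the table is moved by more than 40 mm (distance of any of jar, sanding_block, tin, tape_roll, small_vase, can, brush from where it was at the start of the episode above 0.04 m).
It also fails if it takes over 69 s, if anything falls off the work surface, if the arm or the gripper's body presses on something with over 40 N, if the wrist force passes 120 N, or if a joint passes its speed limit or range.

## Working session

There is one attempt and no reset: what is moved stays moved. The work goes in short steps, Python scripts to look and compute and a shell command to move; the robot and the scene stay as the last step left them, time stands still between calls to the robot, and variables do not carry over. Pictures are saved under pics/ and viewed, about 8 in all and at most 12, crops included, and the job is handed in when it is done.

```bash
ls; mkdir -p pics
cat > h.py <<'E'
import numpy as np, cv2
from cell import read_state, cams, manip
from scipy.spatial.transform import Rotation as Ro
def snap(n,f,crop=None,k=1):
    c=cams.get_calibration(n); im=cams.camera(n)[:,:,::-1].copy()
    cv2.imwrite('pics/raw_'+f+'.png',im); np.save('pics/'+f+'.npy',c,allow_pickle=True)
    return im
def K(c):
    f=200/np.tan(np.radians(c['vertical_fov'])/2); return np.array([[f,0,c['cx']],[0,f,c['cy']],[0,0,1.]])
def pix2(c,uv,z):
    u=cv2.undistortPoints(np.array(uv,float).reshape(-1,1,2),K(c),np.array(c['dist_coeffs'],float))[:,0]
    R=np.array(c['R']);t=np.array(c['t']);o=-R.T@t; z=np.broadcast_to(z,len(u))
    d=np.c_[u,np.ones(len(u))]@R
    return o+d*((z-o[2])/d[:,2])[:,None]
def proj(c,X):
    return cv2.projectPoints(np.array(X,float).reshape(-1,1,3),cv2.Rodrigues(np.array(c['R']))[0],np.array(c['t'],float),K(c),np.array(c['dist_coeffs'],float))[0][:,0]
def cal(f): return np.load('pics/'+f+'.npy',allow_pickle=True).item()
E
python3 - <<'E'
from h import *
print(read_state())
a=snap('scene','s0');b=snap('side','d0');w=snap('wrist','w0')
cv2.imwrite('pics/s0v.png',a)
cv2.imwrite('pics/d0v.png',b)
for n in('scene','side'):
    c=cams.get_calibration(n);print(n,c['vertical_fov'],c['dist_coeffs'],-np.array(c['R']).T@np.array(c['t']))
E
```

```text
pics
{'clock': 0.0, 'joints': array([-1.40960287e+00,  3.00475664e-01,  1.52158891e+00,  1.45041671e-05,
        1.32071046e+00, -6.66190468e-02]), 'qd': array([-2.82626676e-04,  1.43046812e-03,  1.16380308e-05, -1.53121980e-04,
       -1.26505472e-03, -1.00297763e-03]), 'effort': array([-8.16627271e-04, -5.31809092e+01, -3.52740777e+01,  7.08568026e-02,
        2.44136655e-02, -9.26714347e-05]), 'eef_pos': array([ 124.16466804, -535.53483127,  212.88051678]), 'eef_rot': array([-3.14041383e+00, -9.27282315e-05,  2.27808849e-01]), 'wrist_force': array([-0.81247025,  0.17142429, -0.15676595]), 'moment': array([-0.03481723,  0.00147985, -0.01031436]), 'finger_gap': 93.7748867085251}
scene 46.09267431751158 [-0.06439435  0.          0.          0.          0.        ] [1124.57955327 -433.66605382 1059.54140863]
side 49.44874979136422 [-0.11224716  0.          0.          0.          0.        ] [ 414.22511583 -828.24495094 1114.96173049]
```

View pics/s0v.png

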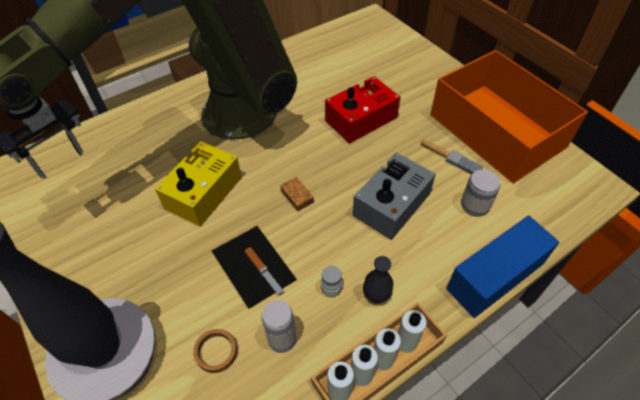

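View pics/d0v.png

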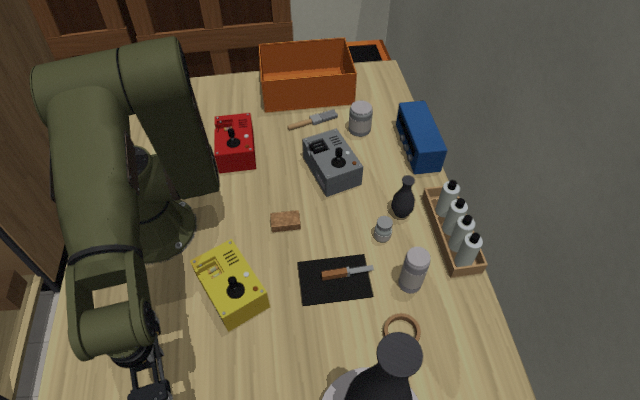

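Console-shaped candidates (scene view): grey (395,195), yellow (200,182), red (362,108). I choose the grey one with the black cover and knob. The lever is on the mat at (263,268), and the brush at (455,157) resembles it. Next I check these in close crops.

Run:
```python
from h import *
s=cv2.imread('pics/raw_s0.png');d=cv2.imread('pics/raw_d0.png')
def cr(im,x,y,w,h,k): return cv2.resize(im[y:y+h,x:x+w],None,fx=k,fy=k,interpolation=cv2.INTER_CUBIC)
a=cr(s,345,145,100,75,4);b=cr(d,295,120,100,75,4);c=cr(s,205,220,100,75,4);e=cr(d,290,240,100,75,4)
cv2.imwrite('pics/m1.png',np.vstack([np.hstack([a,b]),np.hstack([c,e])]))
```

```text
(no output)
```

View pics/m1.png

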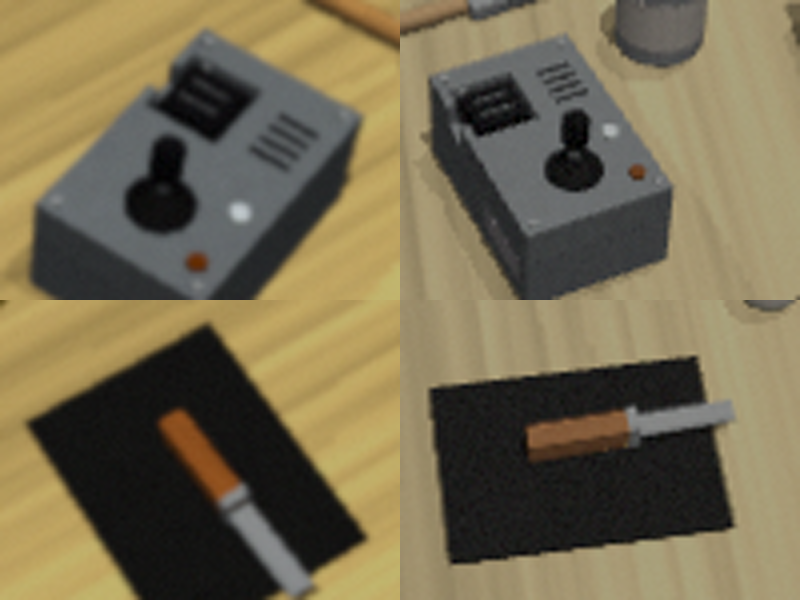

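```bash
cat >> h.py <<'E'
def rz(a): return np.array([[np.cos(a),-np.sin(a)],[np.sin(a),np.cos(a)]])
E
python3 - <<'E'
from h import *
from scipy.optimize import least_squares
cs,cd=cal('s0'),cal('d0')
S=lambda p:np.array([345,145])+np.array(p)/4-.375
D=lambda p:np.array([295-100,120])+np.array(p)/4-.375
L=np.array([[-65,100],[65,100],[65,-100],[-65,-100]])
s=[S(p) for p in [(208,30),(362,115),(210,300),(38,205)]]
# order: scene far-left(208,30)=(-x,+y)
d=[D(p) for p in [(430,75),(567,37),(670,185),(527,228)]]
for c,p in((cs,s),(cd,d)): 
    P=pix2(c,p,90);print(P.round(1).tolist())
def res(q,c,p):
    X=np.c_[L@rz(q[2]).T+q[:2],np.full(4,90.)]
    return (proj(c,X)-np.array(p)).ravel()
for nm,f in(('s',lambda q:res(q,cs,s)),('d',lambda q:res(q,cd,d)),('both',lambda q:np.r_[res(q,cs,s),res(q,cd,d)])):
    r=least_squares(f,[550,50,0]);print(nm,r.x,r.fun.round(1))
S2=lambda p:np.array([205,220])+np.array(p)/4-.375
D2=lambda p:np.array([290-100,240-75])+np.array(p)/4-.375
print('tip',pix2(cs,[S2((300,290))],18),pix2(cd,[D2((733,411))],18))
print('tipbase',pix2(cs,[S2((235,200))],18),pix2(cd,[D2((638,424))],18))
print('back top',pix2(cs,[S2((172,115))],30),pix2(cd,[D2((527,433))],30))
print('mat',pix2(cs,[S2((207,23)),S2((28,123)),S2((366,238))],6).round(),pix2(cd,[D2(p) for p in[(430,388),(697,357),(734,527),(452,564)]],6).round())
o=[('jar',(385,218)),('block',(285,214)),('tin',(361,105)),('tape',(402,328)),('vase',(407,180)),('can',(416,254)),('brush',(313,120))]
for (n,p),z in zip(o,[75,30,110,25,160,150,10]): print(n,pix2(cd,[p],z).round()[0])
E
```

```text
[[496.4, 248.6, 90.0], [616.6, 283.5, 90.0], [674.2, 99.7, 90.0], [551.9, 56.7, 90.0]]
[[493.4, 247.0, 90.0], [616.5, 278.0, 90.0], [670.7, 93.6, 90.0], [550.4, 63.8, 90.0]]
s [5.84448174e+02 1.72479770e+02 2.99447952e-01] [-0.8 -0.8  1.1 -0.5 -0.6  1.2  0.3 -0.2]
d [5.82897240e+02 1.71514167e+02 2.78782090e-01] [-0.2 -0.5  0.  -1.5  0.7  0.  -0.5  1.6]
both [5.83811852e+02 1.72364537e+02 2.91641152e-01] [-0.6 -0.9  1.1 -0.4 -1.2  1.  -0.  -0.6 -0.3 -0.5 -0.2 -1.7  1.1 -0.5
  0.3  1.4]
tip [[ 641.53476517 -233.25664781   18.        ]] [[ 642.4367653  -234.41803509   18.        ]]
tipbase [[ 565.44907764 -234.1760886    18.        ]] [[ 573.16257011 -235.25064746   18.        ]]
back top [[ 495.64781289 -238.33388024   30.        ]] [[ 493.00077992 -238.07878584   30.        ]]
mat [[ 431. -178.    6.]
 [ 432. -314.    6.]
 [ 629. -178.    6.]] [[ 430. -179.    6.]
 [ 628. -180.    6.]
 [ 627. -318.    6.]
 [ 430. -318.    6.]]
jar [ 701. -108.   75.]
block [409. -19.  30.]
tin [721. 370. 110.]
tape [ 679. -426.   25.]
vase [772. -42. 160.]
can [ 734. -283.  150.]
brush [552. 426.  10.]
```

```bash
cat > go.py <<'E'
import sys; from h import *
# usage: go.py x y z yaw_rad -> shift in tool axes from measured pose
x,y,z,w=map(float,sys.argv[1:5]); s=read_state(); R=Ro.from_euler('xyz',s['eef_rot'])
d=R.inv().apply(np.array([x,y,z])-s['eef_pos'])/1000
t=-np.degrees((w-s['eef_rot'][2]+np.pi)%(2*np.pi)-np.pi)
print('dx dy dz turn',d.round(4),round(t,1),'clock',round(s['clock'],2),'pos',s['eef_pos'].round(1),'yaw',round(s['eef_rot'][2],3),'F',s['wrist_force'].round(1),'gap',round(s['finger_gap'],1))
E
python3 go.py 500 -237 230 0.02
python3 - <<'E'
from h import *
cd=cal('d0')
print(pix2(cd,[(217,115),(253,115),(256,165),(218,170),(195,265),(240,243)],90).round(0)[:,:2])
c=cal('w0');R=np.array(c['R']);print('wristcam',-R.T@np.array(c['t']),R[2],c['vertical_fov'])
E
```

```text
dx dy dz turn [ 0.4335 -0.206  -0.0168] 11.9 clock 0.15 pos [ 124.2 -535.6  213. ] yaw 0.228 F [ 0.4 -1.2 -0.1] gap 94.2
[[ 201.  413.]
 [ 331.  394.]
 [ 332.  145.]
 [ 210.  140.]
 [ 152. -203.]
 [ 276. -147.]]
wristcam [ 189.46676606 -521.40048899  384.47495107] [-0.22578714 -0.05154093 -0.97281226] 66.52504851003701
```

```bash
python3 -m handwheel '[[0.43,-0.206,-0.017,12],[0.43,-0.206,-0.017,12],[0.43,-0.206,-0.017,12],[0.43,-0.206,-0.017,12],[0.43,-0.206,-0.017,12]]' 0 30; python3 -m handwheel '[[0,0,0,0]]'
python3 go.py 500 -237 230 0.02
```

```text
clock: 0.78
eef_pos: [366.6, -341.4, 224.4]
eef_rot: [-3.141, 0.0, 0.018]
wrist_force: [0.7, -0.3, 0.0]
finger_gap: 94.2
clock: 0.9
eef_pos: [369.0, -339.0, 224.4]
eef_rot: [-3.141, -0.0, 0.023]
wrist_force: [-1.2, -0.9, -0.6]
finger_gap: 93.8
dx dy dz turn [ 0.1334 -0.0989 -0.0055] 0.2 clock 0.9 pos [ 369.  -339.   224.4] yaw 0.023 F [-1.2 -0.9 -0.6] gap 93.8
```

```bash
python3 -m handwheel '[[0.133,-0.099,-0.005,0],[0.133,-0.099,-0.005,0],[0.133,-0.099,-0.005,0],[0.133,-0.099,-0.005,0],[0.133,-0.099,-0.005,0]]'
python3 - <<'E'
from h import *
im=snap('wrist','w1'); c=cal('w1')
print(read_state()['eef_pos'])
u=proj(c,[[532,-236,30],[642,-234,18]]);print(u)
cv2.imwrite('pics/w1v.png',im)
E
```

```text
clock: 1.52
eef_pos: [498.9, -237.8, 229.2]
eef_rot: [-3.14, 0.001, 0.022]
wrist_force: [-0.2, -0.1, 0.5]
finger_gap: 94.0
[ 498.75949382 -238.01237788  229.37271319]
[[323.15823127 155.15578863]
 [323.49946822  59.20900552]]
```

View pics/w1v.png

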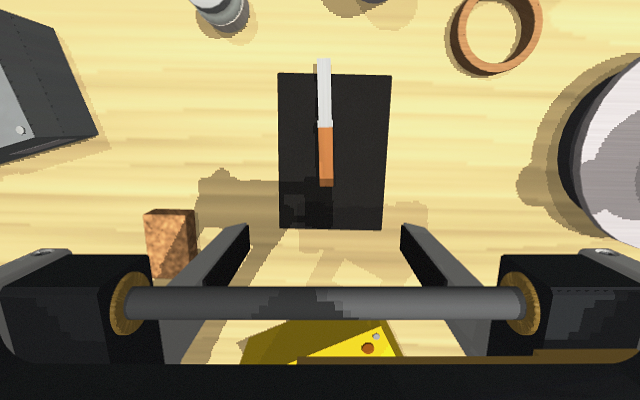

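The wrist view shows the lever clearly: handle from (326,180) to (325,127) and blade tip at (323.5,59), tip side away from the robot.

```bash
python3 - <<'E'
from h import *
c=cal('w1')
print(pix2(c,[(326.5,179.5),(325.5,127)],30).round(1),pix2(c,[(323.8,59)],19.5).round(1))
E
python3 go.py 530 -237 110 0.015; python3 go.py 530 -237 16.5 0.015
```

```text
[[ 502.3 -240.7   30. ]
 [ 565.2 -238.1   30. ]] [[ 641.9 -234.4   19.5]]
dx dy dz turn [ 0.0313 -0.0002  0.1194] 0.4 clock 1.57 pos [ 498.8 -238.   229.4] yaw 0.022 F [ 0.6 -0.7  0.2] gap 94.1
dx dy dz turn [ 3.130e-02 -1.000e-04  2.129e-01] 0.4 clock 1.57 pos [ 498.8 -238.   229.4] yaw 0.022 F [ 0.6 -0.7  0.2] gap 94.1
```

```bash
python3 -m handwheel '[[0.031,0,0.06,-1],[0.031,0,0.12,-1],[0.031,0,0.18,-1],[0.031,0,0.213,-1],[0.031,0,0.213,-1]]'; python3 go.py 530 -238 16.5 0.04
```

```text
clock: 2.2
eef_pos: [528.6, -238.3, 15.8]
eef_rot: [-3.14, 0.001, 0.037]
wrist_force: [-0.3, -0.7, -0.6]
finger_gap: 93.9
dx dy dz turn [ 0.0014 -0.0002 -0.0007] -0.1 clock 2.2 pos [ 528.6 -238.3   15.8] yaw 0.037 F [-0.3 -0.7 -0.6] gap 93.9
```

```bash
python3 -m handwheel '[[0,0,0,0],[0,0,0,0],[0,0,0,0],[0,0,0,0],[0,0,0,0]]' 1 30;  python3 -m handwheel '[[0,0,0,0],[0,0,0,0],[0,0,0,0]]' 1 30;python3 go.py 530 -238 16.5 0.04
```

```text
clock: 2.82
eef_pos: [528.6, -238.2, 15.9]
eef_rot: [-3.14, 0.001, 0.037]
wrist_force: [0.6, 0.2, 0.2]
finger_gap: 47.4
clock: 3.2
eef_pos: [528.6, -238.2, 15.9]
eef_rot: [-3.14, 0.001, 0.038]
wrist_force: [0.2, 1.7, 0.2]
finger_gap: 17.9
dx dy dz turn [ 0.0014 -0.0002 -0.0006] -0.1 clock 3.2 pos [ 528.6 -238.2   15.9] yaw 0.038 F [0.2 1.7 0.2] gap 17.9
```

```bash
python3 -m handwheel '[[0,0,-0.06,0],[0,0,-0.12,0],[0,0,-0.184,0],[0,0,-0.184,0]]'; python3 go.py 375 156 180 0.29
```

```text
clock: 3.7
eef_pos: [530.3, -239.2, 204.7]
eef_rot: [3.139, -0.006, 0.038]
wrist_force: [-0.4, -0.4, -1.8]
finger_gap: 17.7
dx dy dz turn [-0.1404 -0.4008  0.0229] -14.5 clock 3.7 pos [ 530.3 -239.2  204.7] yaw 0.038 F [-0.4 -0.4 -1.8] gap 17.7
```

```bash
python3 -m handwheel '[[-0.14,-0.4,0.02,-14.5],[-0.14,-0.4,0.02,-14.5],[-0.14,-0.4,0.02,-14.5],[-0.14,-0.4,0.02,-14.5],[-0.14,-0.4,0.02,-14.5]]'; python3 go.py 375 156 180 0.29
```

```text
clock: 4.32
eef_pos: [414.0, 54.0, 186.2]
eef_rot: [3.138, -0.004, 0.29]
wrist_force: [1.2, 0.0, -0.7]
finger_gap: 17.7
dx dy dz turn [-0.0082 -0.1089  0.0058] 0.0 clock 4.33 pos [414.   54.  186.2] yaw 0.29 F [ 1.2  0.  -0.7] gap 17.7
```

```bash
python3 -m handwheel '[[-0.008,-0.109,0.006,0],[-0.008,-0.109,0.006,0],[-0.008,-0.109,0.006,0],[-0.008,-0.109,0.006,0]]'
python3 - <<'E'
from h import *
im=snap('wrist','w2'); c=cal('w2')
s=read_state();print(s['eef_pos'],s['eef_rot'])
cv2.imwrite('pics/w2v.png',cv2.resize(im[:280,80:480],None,fx=2,fy=2,interpolation=cv2.INTER_CUBIC))
E
```

```text
clock: 4.82
eef_pos: [375.0, 155.8, 179.1]
eef_rot: [3.138, -0.002, 0.291]
wrist_force: [0.2, -0.4, -2.0]
finger_gap: 17.6
[375.27353684 155.4043483  179.29977949] [ 3.13790183e+00 -2.72870319e-03  2.89535503e-01]
```

View pics/w2v.png

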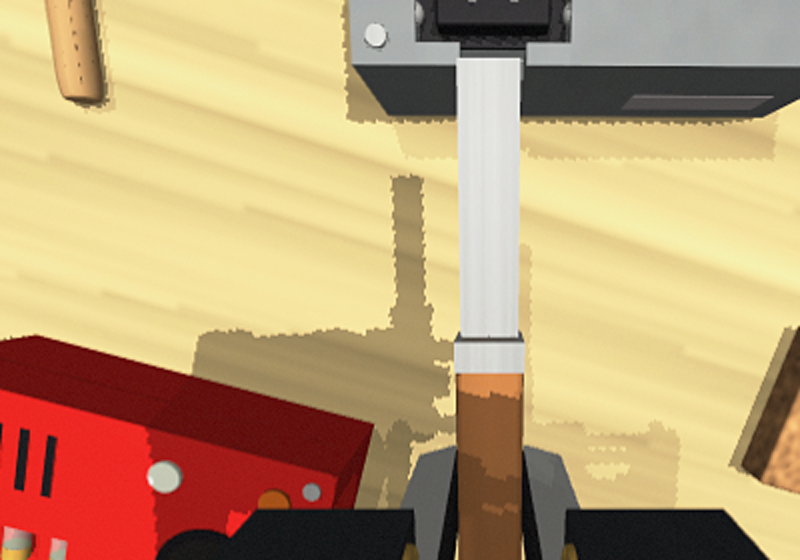

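Run:
```python
from h import *
c=cal('w2')
f=lambda *p:[(80+a/2-.25,b/2-.25) for a,b in p]
P=pix2(c,f((350,64),(800,68),(461,66),(526,66),(416,41),(571,42),(375,35)),90)[:,:2];print(P.round(1))
e=P[1]-P[0];yaw=np.arctan2(e[0],-e[1]);print('yaw',yaw)
e=P[5]-P[4];print('yaw pit',np.arctan2(e[0],-e[1]))
for yw in(yaw,.29):
    q=P@rz(yw);print('in console dir',q.round(1).tolist())
T=pix2(c,f((489,58),(457,58),(521,58)),182.3)[:,:2];print('tip',T.round(1))
s=read_state();print((T-s['eef_pos'][:2])@rz(s['eef_rot'][2]))
print('est notch',np.array([583.8,172.4])+rz(.2916)@[-65,45])
```

```text
[[492.8 246.5]
 [542.2  77.6]
 [504.5 204.9]
 [511.8 180.6]
 [508.  224. ]
 [525.  166.4]
 [505.5 239.7]]
yaw 0.2844393699282527
yaw pit 0.2859376003602655
in console dir [[542.2, 98.3], [542.2, -77.7], [541.8, 55.1], [541.9, 29.7], [550.5, 72.4], [550.6, 12.4], [552.5, 88.2]]
in console dir [[542.7, 95.3], [541.8, -80.7], [542.1, 52.0], [542.1, 26.7], [550.9, 69.4], [550.6, 9.4], [553.0, 85.1]]
tip [[485.  188. ]
 [482.7 195.7]
 [487.3 180.3]]
[[114.44753621  -0.12744839]
 [114.43203102   7.91418194]
 [114.46594646  -8.17218368]]
est notch [508.60713965 196.81380249]
```

```bash
python3 go.py 384.2 156.8 70.4 0.285
```

```text
dx dy dz turn [0.0087 0.0008 0.1089] 0.3 clock 4.88 pos [375.3 155.4 179.3] yaw 0.29 F [-0.4 -0.3 -1. ] gap 18.0
```

```bash
python3 -m handwheel '[[0.006,0.001,0.05,0.3],[0.006,0.001,0.1,0.3],[0.006,0.001,0.109,0.3],[0.006,0.001,0.109,0.3],[0.006,0.001,0.109,0.3]]'; python3 go.py 427.4 169.5 70.4 0.285
python3 - <<'E'
from h import *
im=snap('wrist','w3'); c=cal('w3')
s=read_state();print(s['eef_pos'],s['eef_rot'])
cv2.imwrite('pics/w3v.png',cv2.resize(im[:200,180:480],None,fx=2.6,fy=2.6,interpolation=cv2.INTER_CUBIC))
E
```

```text
clock: 5.5
eef_pos: [382.8, 155.9, 72.0]
eef_rot: [3.138, -0.005, 0.284]
wrist_force: [0.5, -0.2, -1.1]
finger_gap: 17.7
dx dy dz turn [ 0.0466 -0.0005  0.0018] -0.1 clock 5.5 pos [382.8 155.9  72. ] yaw 0.284 F [ 0.5 -0.2 -1.1] gap 17.7
[382.5998347  155.98810398  71.82501166] [ 3.13793133 -0.00538206  0.28409315]
```

View pics/w3v.png

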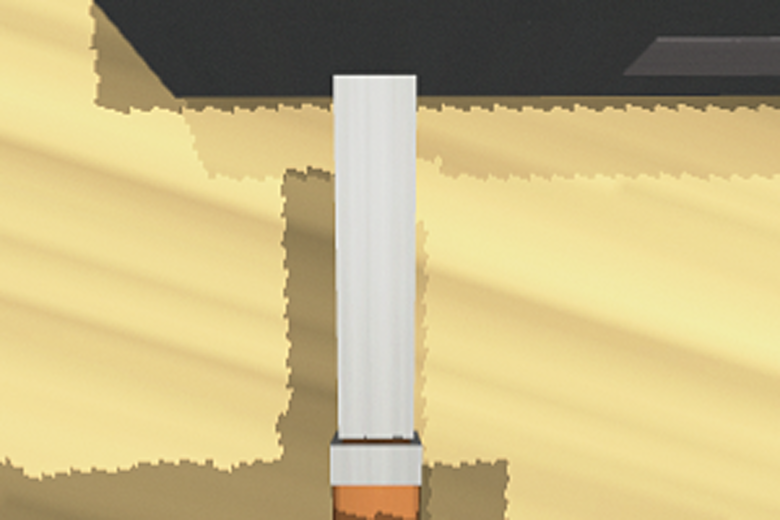

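Run:
```python
from h import *
for f,r,(a,b) in(('w2',(32,50,100,160),(290,360)),('w3',(32,50,100,160),(290,360))):
    im=cv2.imread(f'pics/raw_{f}.png').astype(int); c=cal(f)
    for y in r:
        row=im[y,a:b]; m=(row.min(1)>170)&(row.max(1)-row.min(1)<25); x=np.where(m)[0]+a
        # subpixel via grey blend skipped
        w=x.max()-x.min()+1
        # height for which width=16
        zs=np.arange(40,220,.5)
        W=[np.linalg.norm(np.diff(pix2(c,[(x.min()-.5,y),(x.max()+.5,y)],z),axis=0)) for z in zs]
        z=np.interp(-16,-np.array(W)[::1],zs) if W[0]>W[-1] else np.interp(16,W,zs)
        print(f,y,x.min(),x.max(),w,round(z,1), pix2(c,[((x.min()+x.max())/2,y)],z).round(1))
```

```text
w2 32 308 339 32 183.6 [[483.1 187.8 183.6]]
w2 50 309 339 31 180.2 [[475.9 185.4 180.2]]
w2 100 309 339 31 186.0 [[451.8 178.2 186. ]]
w2 160 310 338 29 182.1 [[421.9 169.2 182.1]]
w3 32 308 339 32 76.7 [[491.1 187.2  76.7]]
w3 50 309 339 31 73.4 [[483.9 184.9  73.4]]
w3 100 309 339 31 79.1 [[459.7 177.9  79.1]]
w3 160 310 338 29 75.1 [[429.7 169.1  75.1]]
```

```bash
python3 -m handwheel '[[0.0,-0.0005,0.002,0],[0.01,-0.0005,0.002,0],[0.02,-0.0005,0.002,0],[0.03,-0.0005,0.002,0],[0.03,-0.0005,0.002,0]]'; python3 go.py 427.4 169.5 70 0.285
```

```text
clock: 6.18
eef_pos: [411.9, 165.0, 69.9]
eef_rot: [3.138, -0.005, 0.284]
wrist_force: [0.3, -0.9, -0.8]
finger_gap: 17.7
dx dy dz turn [ 0.0161  0.0001 -0.0001] -0.1 clock 6.17 pos [411.9 165.   69.9] yaw 0.284 F [ 0.3 -0.9 -0.8] gap 17.7
```

```bash
python3 -m handwheel '[[0.005,0,0,0],[0.01,0,0,0],[0.016,0,0,0],[0.016,0,0,0]]'; python3 go.py 427.4 169.5 70 0.285
python3 - <<'E'
from h import *
s=snap('scene','s4');d=snap('side','d4')
def cr(im,x,y,w,h,k): return cv2.resize(im[y:y+h,x:x+w],None,fx=k,fy=k,interpolation=cv2.INTER_CUBIC)
cv2.imwrite('pics/m4.png',np.hstack([cr(s,325,125,90,90,4.4),cr(d,265,105,90,90,4.4)]))
E
```

```text
clock: 6.68
eef_pos: [427.5, 169.6, 69.9]
eef_rot: [3.138, -0.005, 0.284]
wrist_force: [-0.5, -0.7, -1.1]
finger_gap: 18.0
dx dy dz turn [-0.0002  0.     -0.0001] -0.1 clock 6.67 pos [427.5 169.6  69.9] yaw 0.284 F [-0.5 -0.7 -1.1] gap 18.0
```

View pics/m4.png

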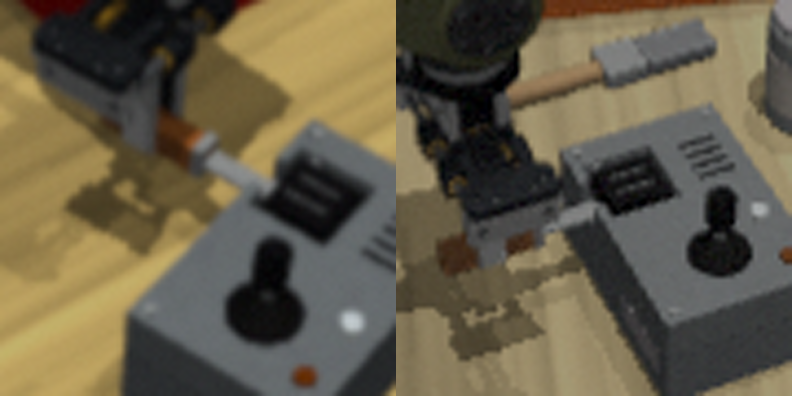

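```bash
python3 -m handwheel '[[0,0,0.004,0],[0.0003,0,0.008,0],[0.0007,0,0.012,0],[0.0013,0,0.016,0],[0.002,0,0.02,0]]' 1 20;python3 go.py 427.4 169.5 70 0.285
```

```text
clock: 7.4
eef_pos: [429.1, 170.0, 49.5]
eef_rot: [3.138, -0.005, 0.284]
wrist_force: [-2.4, -0.0, 0.7]
finger_gap: 18.1
dx dy dz turn [-0.0017  0.0001 -0.0205] -0.1 clock 7.4 pos [429.1 170.   49.5] yaw 0.284 F [-2.4 -0.   0.7] gap 18.1
```

```bash
python3 -m handwheel '[[0.001,0,0.003,0],[0.002,0,0.006,0],[0.0032,0,0.009,0],[0.0042,0,0.012,0],[0.0042,0,0.012,0]]';python3 -m handwheel '[[0.001,0,0.002,0],[0.002,0,0.004,0],[0.003,0,0.006,0],[0.003,0,0.006,0]]';python3 go.py 427.4 169.5 70 0.285
python3 - <<'E'
from h import *
s=snap('scene','s5');d=snap('side','d5')
def cr(im,x,y,w,h,k): return cv2.resize(im[y:y+h,x:x+w],None,fx=k,fy=k,interpolation=cv2.INTER_CUBIC)
cv2.imwrite('pics/m5.png',np.hstack([cr(s,325,125,90,90,4.4),cr(d,265,105,90,90,4.4)]))
E
```

```text
clock: 8.02
eef_pos: [433.3, 171.2, 37.3]
eef_rot: [3.138, -0.005, 0.284]
wrist_force: [-1.8, 0.8, -0.2]
finger_gap: 17.7
clock: 8.52
eef_pos: [436.2, 172.0, 31.2]
eef_rot: [3.138, -0.005, 0.284]
wrist_force: [-3.1, -0.1, 1.3]
finger_gap: 18.0
dx dy dz turn [-0.009   0.0001 -0.0389] -0.1 clock 8.53 pos [436.2 172.   31.2] yaw 0.284 F [-3.1 -0.1  1.3] gap 18.0
```

View pics/m5.png

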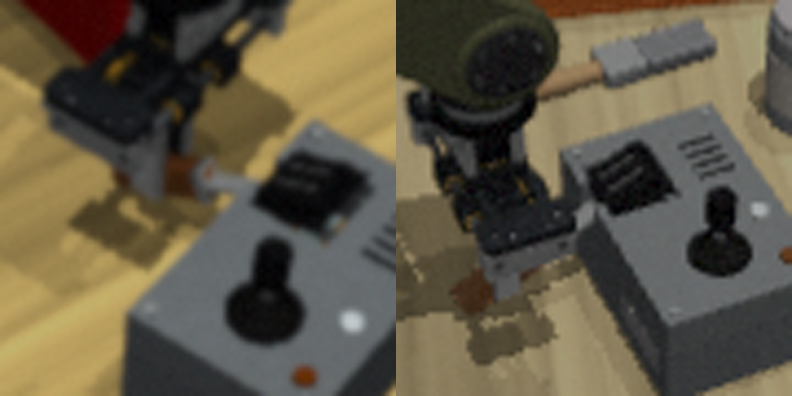

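```bash
python3 -m handwheel '[[0.0005,0,0.001,0],[0.001,0,0.002,0],[0.001,0,0.002,0]]'; python3 -m handwheel '[[-0.01,0,0,0],[-0.02,0,0,0],[-0.03,0,0,0],[-0.045,0,0,0],[-0.055,0,0,0]]'; python3 go.py 384 157 70 0.285
python3 - <<'E'
from h import *
w=snap('wrist','w6')
s=snap('scene','s6');d=snap('side','d6')
def cr(im,x,y,w,h,k): return cv2.resize(im[y:y+h,x:x+w],None,fx=k,fy=k,interpolation=cv2.INTER_CUBIC)
cv2.imwrite('pics/m6.png',np.hstack([cr(s,325,125,90,90,4.4),cr(d,265,105,90,90,4.4)]))
E
```

```text
clock: 9.0
eef_pos: [437.2, 172.3, 29.3]
eef_rot: [3.138, -0.005, 0.284]
wrist_force: [-2.6, -0.7, 1.4]
finger_gap: 17.8
clock: 9.62
eef_pos: [383.5, 156.6, 29.1]
eef_rot: [3.138, -0.005, 0.284]
wrist_force: [-0.2, 0.4, -1.6]
finger_gap: 18.1
dx dy dz turn [ 0.0008 -0.0001 -0.0409] -0.1 clock 9.62 pos [383.5 156.6  29.1] yaw 0.284 F [-0.2  0.4 -1.6] gap 18.1
```

View pics/m6.png

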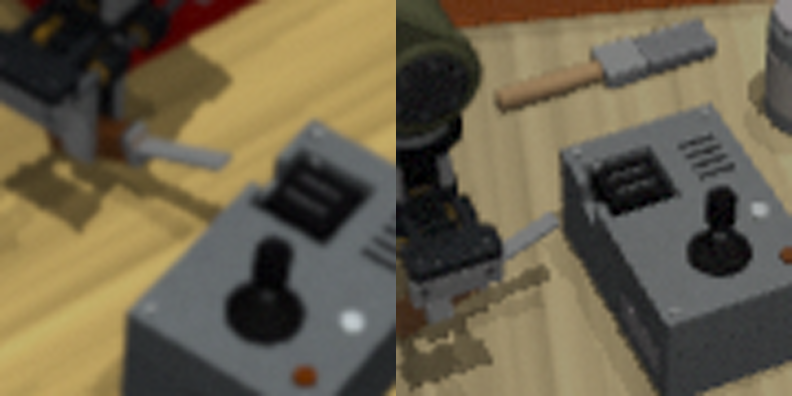

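Run:
```python
from h import *
g=lambda f:cv2.imread(f'pics/raw_{f}.png',0).astype(int)
# cover region
print('scene diff 4-6',np.abs(g('s4')-g('s6'))[155:182,387:412].mean(),'0-6',np.abs(g('s0')-g('s6'))[155:182,387:412].mean(),'4-5',np.abs(g('s4')-g('s5'))[155:182,387:412].mean())
print('side diff 4-6',np.abs(g('d4')-g('d6'))[138:155,310:330].mean(),'0-6',np.abs(g('d0')-g('d6'))[138:155,310:330].mean(),np.abs(g('d4')-g('d5'))[138:155,310:330].mean())
def ray(c,p):
    a=pix2(c,[p],0)[0];b=pix2(c,[p],100)[0];return a,b-a
def tri(p,q):
    a,u=ray(cal('s6'),p);b,v=ray(cal('d6'),q)
    m=np.linalg.lstsq(np.c_[u,-v],b-a,rcond=None)[0];P=a+u*m[0];Q=b+v*m[1];return ((P+Q)/2).round(1),np.linalg.norm(P-Q).round(1)
f=lambda x,y,ox,oy:(ox+x/4.4-.4,oy+y/4.4-.4)
print('tip',tri(f(227,161,325,125),f(160,220,265,105)))
print('expected tip level TCP+114.4 -> z if 28deg', 31+110*np.sin(np.radians(28)))
```

```text
scene diff 4-6 1.3807407407407408 0-6 1.3525925925925926 4-5 12.804444444444444
side diff 4-6 2.985294117647059 0-6 4.147058823529412 11.526470588235295
tip (array([481.9, 187.4,  75.4]), np.float64(3.4))
expected tip level TCP+114.4 -> z if 28deg 82.64187190644799
```

```bash
python3 go.py 400 100 45 0.285
```

```text
dx dy dz turn [-0.0009  0.059  -0.0156] -0.1 clock 9.78 pos [384.4 156.9  29.2] yaw 0.284 F [ 0.  -0.5 -0.7] gap 18.1
```

```bash
python3 -m handwheel '[[-0.001,0,-0.016,0],[-0.001,0.03,-0.016,0],[-0.001,0.059,-0.016,0],[-0.001,0.059,-0.016,0]]' 1 15; python3 -m handwheel '[[0,0,0.014,0],[0,0,0.02,0],[0,0,0.026,0],[0,0,0.031,0],[0,0,0.034,0]]'; python3 -m handwheel '[[0,0,0.0,0]]';python3 go.py 400 100 10 0.285
python3 - <<'E'
from h import *
d=snap('side','d7')
cv2.imwrite('pics/m7.png',cv2.resize(d[120:240,240:360],None,fx=5,fy=5,interpolation=cv2.INTER_CUBIC))
E
```

```text
clock: 10.28
eef_pos: [400.6, 98.9, 45.5]
eef_rot: [3.138, -0.006, 0.282]
wrist_force: [-0.7, 0.6, -0.7]
finger_gap: 17.8
clock: 10.9
eef_pos: [401.7, 99.3, 11.7]
eef_rot: [3.138, -0.008, 0.282]
wrist_force: [3.1, 1.8, 4.1]
finger_gap: 17.8
clock: 11.02
eef_pos: [401.5, 99.4, 11.5]
eef_rot: [3.138, -0.007, 0.283]
wrist_force: [0.8, -1.1, 0.3]
finger_gap: 18.0
dx dy dz turn [-0.0013 -0.001   0.0015] -0.1 clock 11.03 pos [401.5  99.4  11.5] yaw 0.283 F [ 0.8 -1.1  0.3] gap 18.0
```

View pics/m7.png

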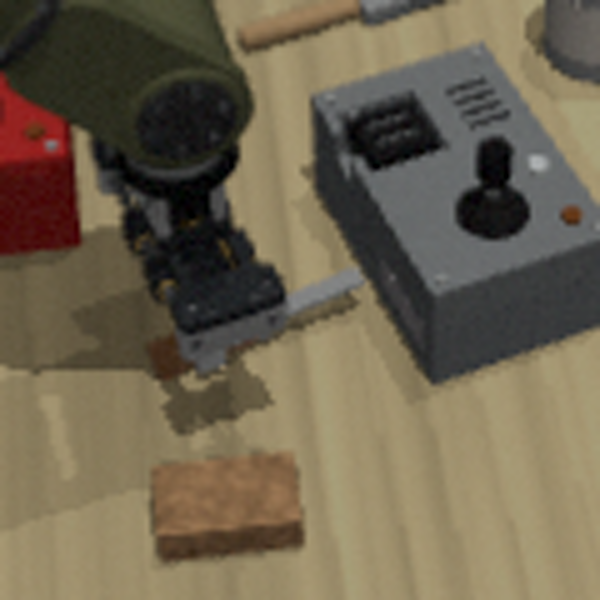

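```bash
python3 -m handwheel '[[0,0,0.0,0],[0,0,0,0],[0,0,0,0]]' 0.65 15; python3 -m handwheel '[[0,0,0.0015,0],[0,0,0.0015,0],[0,0,0.0015,0],[0,0,0.0015,0],[0,0,0.0015,0]]' 1 30;python3 go.py 400 100 10 0.285
python3 - <<'E'
from h import *
w=snap('wrist','w8');c=cal('w8')
s=read_state()
for f in('w8','w3'):
  im=cv2.imread(f'pics/raw_{f}.png').astype(int)
  m=(im.min(2)>150)&(im.max(2)-im.min(2)<25)
  ys=np.where(m[:110,318:330].mean(1)>.8)[0];print(f,'tip row',ys.min() if len(ys) else None)
  for y in (32,50,100,150):
    x=np.where(m[y,290:360])[0]+290;print(y,x.min(),x.max(),len(x))
yaw=s['eef_rot'][2];u=np.array([np.cos(yaw),np.sin(yaw)])
for ang in(0,10,20):
    a=np.radians(ang);p=s['eef_pos'][:2]+u*114.4*np.cos(a);print(ang,proj(cal('w8'),[[*p,13.5+114*np.sin(a)]]),proj(cal('d7'),[[*p,13.5+114*np.sin(a)]]))
E
```

```text
clock: 11.45
eef_pos: [401.3, 99.3, 11.5]
eef_rot: [3.138, -0.007, 0.283]
wrist_force: [1.1, 0.2, -0.5]
finger_gap: 32.9
clock: 12.08
eef_pos: [401.3, 99.3, 10.0]
eef_rot: [3.138, -0.007, 0.283]
wrist_force: [0.6, -0.4, -1.3]
finger_gap: 17.9
dx dy dz turn [-0.001  -0.001  -0.0001] -0.1 clock 12.07 pos [401.3  99.3  10. ] yaw 0.283 F [ 0.6 -0.4 -1.3] gap 17.9
w8 tip row 23
32 309 340 32
50 309 340 32
100 310 339 30
150 310 339 30
w3 tip row 29
32 308 339 32
50 309 339 31
100 309 339 31
150 310 338 29
0 [[322.8797108   29.24625972]] [[311.83662907 177.96077543]]
10 [[322.84550974  19.32905107]] [[311.24594335 174.2107318 ]]
20 [[322.81508148  16.70362669]] [[309.69144139 170.81695825]]
```

Run:
```python
from h import *
d=snap('side','d8');s=read_state()
im=d.astype(int);y0,x0=168,296
g=im[y0:y0+18,x0:x0+24].min(2)
print(g)
c=cal('d8');cw=cal('w8');yaw=s['eef_rot'][2];u=np.array([np.cos(yaw),np.sin(yaw)])
for L in(114.4,120):
  for ang in(0,3,6):
    a=np.radians(ang);p=s['eef_pos'][:2]+u*L*np.cos(a);X=[[*p,13.5+L*np.sin(a)]];print(L,ang,proj(cw,X).round(1),proj(c,X).round(1))
```

```text
[[ 97  98 109 111 115 114 112 107  98  92  92  93  92  56  45  40  42  41
   39  39  42  41  42  46]
 [ 99  96 104 114 114 115 114 112 105  93  89  92  95  62  52  41  38  38
   41  40  43  39  39  36]
 [ 97  96 103 112 113 116 114 111 112 105  91  91  97  93  58  47  40  45
   45  38  38  40  41  36]
 [ 96  95 103 112 113 114 115 112 109 106  90  91  94  97  62  49  42  39
   42  37  44  42  38  40]
 [ 99  98 104 109 115 116 114 113 111 109  91  92  93  99  92  60  44  39
   40  39  53  37  35  38]
 [101  96 103 110 115 116 115 114 112 109  94  93  95  99  98  91  55  45
   41  39  53  48  40  42]
 [ 98  95 100 109 115 116 116 115 111 109 106  92  93  98  98  96  58  45
   37  39  49  59  55  40]
 [ 94  97  98 109 114 115 114 115 114 110 105  94  94  96  99  96  89  58
   42  41  49  57  91  53]
 [ 71  96  95 107 114 116 115 113 111 112 109 103  93  97  99 103  94  93
   54  46  51  57  70  51]
 [ 42  93  96 103 113 117 117 114 113 112 108 105 107 110 112 114 103  99
   61  47  42  61  62  57]
 [ 32  94  99 104 112 116 114 115 113 117 117 124 127 127 128 117 114  99
   90  53  41  5
[... 252 characters left out ...]
28 126 116 107  82  74  66  58  89
   96  91  57  48  42  50]
 [ 82 108 126 129 131 130 129 128 117 109  85  73  64  56  56  56  89  96
   96  96  90  56  44  39]
 [ 76 105 128 130 128 120 108  83  80  68  55  55  87  91  90 105  98  96
   97  95  94  61  44  41]
 [ 74 104 125 111  94  79  69  58  60  57  89  90 103 106 103 107  99  95
   96  99  94  89  58  44]
 [ 76  87  78  65  58  59  94  96  96 106 109 105 107 108 106 105 109  97
   94  95  93  94  88  54]]
114.4 0 [[322.9  29.2]] [[311.8 178. ]]
114.4 3 [[322.9  25.6]] [[311.8 176.8]]
114.4 6 [[322.9  22.5]] [[311.6 175.7]]
120 0 [[322.9  16.9]] [[313.4 177.5]]
120 3 [[322.9  12.6]] [[313.3 176.2]]
120 6 [[322.9   8.8]] [[313.1 175. ]]
```

```bash
python3 go.py 381.7 156.1 70.3 0.285
```

```text
dx dy dz turn [-0.0026 -0.0598 -0.0606] -0.1 clock 12.18 pos [401.3  99.3  10. ] yaw 0.283 F [ 0.3  0.2 -2.9] gap 17.4
```

```bash
python3 -m handwheel '[[-0.003,0,-0.03,0],[-0.003,0,-0.06,0],[-0.003,-0.03,-0.06,0],[-0.003,-0.06,-0.06,0],[-0.003,-0.06,-0.06,0]]'; python3 -m handwheel '[[0,0,0,0],[0,0,0,0]]'; python3 go.py 433.6 171.3 70.3 0.285
python3 - <<'E'
from h import *
w=snap('wrist','w9')
im=w.astype(int);m=(im.min(2)>150)&(im.max(2)-im.min(2)<25)
print('tip row',np.where(m[:110,318:330].mean(1)>.8)[0].min())
E
```

```text
clock: 12.8
eef_pos: [380.8, 157.3, 69.8]
eef_rot: [3.138, -0.007, 0.285]
wrist_force: [-0.1, 0.0, -1.0]
finger_gap: 18.0
clock: 13.05
eef_pos: [380.9, 156.8, 69.7]
eef_rot: [3.138, -0.007, 0.284]
wrist_force: [-0.3, -0.5, -1.1]
finger_gap: 18.0
dx dy dz turn [ 0.0546  0.0008 -0.0002] -0.0 clock 13.05 pos [380.9 156.8  69.7] yaw 0.284 F [-0.3 -0.5 -1.1] gap 18.0
tip row 23
```

```bash
python3 -m handwheel '[[0.01,0.001,-0.0003,0],[0.02,0.001,-0.0003,0],[0.03,0.001,-0.0003,0],[0.043,0.001,-0.0003,0],[0.055,0.001,-0.0003,0]]'; python3 -m handwheel '[[0,0,0,0],[0,0,0,0]]'; python3 go.py 433.6 171.3 70.3 0.285
```

```text
clock: 13.72
eef_pos: [434.9, 171.6, 70.3]
eef_rot: [3.138, -0.007, 0.284]
wrist_force: [0.3, 0.1, -1.1]
finger_gap: 17.8
clock: 13.98
eef_pos: [434.7, 171.5, 70.2]
eef_rot: [3.138, -0.006, 0.284]
wrist_force: [0.7, 0.4, -1.7]
finger_gap: 17.6
dx dy dz turn [-0.0011 -0.0001 -0.0001] -0.0 clock 13.97 pos [434.7 171.5  70.2] yaw 0.284 F [ 0.7  0.4 -1.7] gap 17.6
```

```bash
python3 -m handwheel '[[0,0,0.005,0],[0.0003,0,0.009,0],[0.0008,0,0.013,0],[0.0015,0,0.017,0],[0.0023,0,0.02,0]]' 1 20;  python3 -m handwheel '[[0.001,0,0.004,0],[0.0023,0,0.008,0],[0.0035,0,0.011,0],[0.0047,0,0.014,0],[0.0067,0,0.018,0]]';  python3 -m handwheel '[[0,0,0,0],[0,0,0,0]]';python3 go.py 433.6 171.3 70.3 0.285
python3 - <<'E'
from h import *
s=snap('scene','s10');d=snap('side','d10')
def cr(im,x,y,w,h,k): return cv2.resize(im[y:y+h,x:x+w],None,fx=k,fy=k,interpolation=cv2.INTER_CUBIC)
s4=cv2.imread('pics/raw_s5.png');d4=cv2.imread('pics/raw_d5.png')
g=lambda f:cv2.imread(f'pics/raw_{f}.png',0).astype(int)
for a in('s4','s5'):print(a,np.abs(g(a)-g('s10'))[155:182,387:412].mean())
for a in('d4','d5'):print(a,np.abs(g(a)-g('d10'))[138:155,310:330].mean())
E
```

```text
clock: 14.6
eef_pos: [436.9, 172.1, 49.8]
eef_rot: [3.138, -0.006, 0.284]
wrist_force: [-3.6, -1.3, 2.2]
finger_gap: 17.5
clock: 15.22
eef_pos: [443.5, 173.9, 31.7]
eef_rot: [3.138, -0.005, 0.284]
wrist_force: [-3.2, -0.5, 2.2]
finger_gap: 17.8
clock: 15.48
eef_pos: [443.4, 173.9, 31.5]
eef_rot: [3.138, -0.005, 0.284]
wrist_force: [-0.5, -0.6, -0.1]
finger_gap: 17.3
dx dy dz turn [-0.01   -0.0001 -0.0388] -0.0 clock 15.47 pos [443.4 173.9  31.5] yaw 0.284 F [-0.5 -0.6 -0.1] gap 17.3
s4 15.848888888888888
s5 5.0414814814814815
d4 13.091176470588236
d5 6.429411764705883
```

```bash
python3 -m handwheel '[[-0.006,0,0.003,0],[-0.012,0,0.006,0],[-0.02,0,0.006,0],[-0.028,0,0.006,0],[-0.036,0,0.006,0]]'; python3 -m handwheel '[[-0.01,0,0,0],[-0.024,0,0,0],[-0.024,0,0,0]]';python3 go.py 433.6 171.3 70.3 0.285
python3 - <<'E'
from h import *
s=snap('scene','s11');d=snap('side','d11')
g=lambda f:cv2.imread(f'pics/raw_{f}.png',0).astype(int)
for a in('s4','s5','s10'):print(a,np.abs(g(a)-g('s11'))[155:182,387:412].mean())
for a in('d4','d5','d10'):print(a,np.abs(g(a)-g('d11'))[138:155,310:330].mean())
def cr(im,x,y,w,h,k): return cv2.resize(im[y:y+h,x:x+w],None,fx=k,fy=k,interpolation=cv2.INTER_CUBIC)
cv2.imwrite('pics/m11.png',np.hstack([cr(s,325,125,90,90,4.4),cr(d,265,105,90,90,4.4)]))
E
```

```text
clock: 16.2
eef_pos: [408.4, 163.6, 25.5]
eef_rot: [3.138, -0.006, 0.284]
wrist_force: [-0.8, 0.5, -1.0]
finger_gap: 17.6
clock: 16.58
eef_pos: [384.5, 156.7, 25.4]
eef_rot: [3.138, -0.005, 0.284]
wrist_force: [-0.0, -0.2, -0.9]
finger_gap: 17.7
dx dy dz turn [ 0.0515 -0.0001 -0.0446] -0.0 clock 16.57 pos [384.5 156.7  25.4] yaw 0.284 F [-0.  -0.2 -0.9] gap 17.7
s4 5.457777777777777
s5 11.198518518518519
s10 14.257777777777777
d4 10.379411764705882
d5 10.441176470588236
d10 11.623529411764705
```

View pics/m11.png

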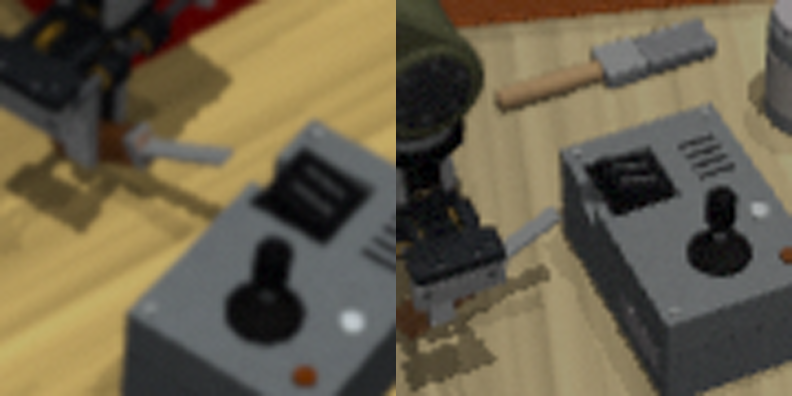

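Run:
```python
from h import *
con=lambda P:np.c_[np.array(P)[:,:2]@rz(.285).T+np.array([508.4,193.2])-rz(.285)@np.array([-65,45]),np.array(P)[:,2]]
def cover(phi,n=0):
    # panel top in console frame; hinge at x=-55.5+54=-1.5,z=76 ; panel 46x44 centred at x=-28.5,y=45, top 91
    X=np.array([[x,y,91.] for x in np.linspace(-28.5-23,-28.5+23,9) for y in np.linspace(23,67,9)])
    h=np.array([-1.5,0,76]);d=X-h;c,s=np.cos(phi),np.sin(phi)
    return con(np.c_[h[0]+d[:,0]*c+d[:,2]*s, X[:,1], 76-d[:,0]*s+d[:,2]*c])
def test(k,ref,cur):
    A=cv2.imread(f'pics/raw_{k}{ref}.png',0).astype(float);B=cv2.imread(f'pics/raw_{k}{cur}.png',0).astype(float);c=cal(k+cur)
    fine=lambda P:P
    def samp(I,p): return cv2.remap(I.astype(np.float32),p[:,:1].astype(np.float32),p[:,1:].astype(np.float32),cv2.INTER_CUBIC)[:,0]
    a=samp(A,proj(c,cover(0)));out=[]
    for deg in np.arange(-4,22,2.):
        b=samp(B,proj(c,cover(np.radians(deg))));out.append((deg,round(np.corrcoef(a,b)[0,1],2),round(np.abs(a-b).mean(),1)))
    print(k,cur,out)
for cur in('6','5','10','11'):
    for k in 'sd': test(k,'4',cur)
```

```text
s 6 [(np.float64(-4.0), np.float64(0.9), np.float32(5.6)), (np.float64(-2.0), np.float64(0.96), np.float32(3.5)), (np.float64(0.0), np.float64(0.98), np.float32(2.2)), (np.float64(2.0), np.float64(0.97), np.float32(2.9)), (np.float64(4.0), np.float64(0.93), np.float32(4.3)), (np.float64(6.0), np.float64(0.87), np.float32(6.1)), (np.float64(8.0), np.float64(0.77), np.float32(8.3)), (np.float64(10.0), np.float64(0.64), np.float32(10.5)), (np.float64(12.0), np.float64(0.52), np.float32(12.7)), (np.float64(14.0), np.float64(0.39), np.float32(15.0)), (np.float64(16.0), np.float64(0.25), np.float32(17.2)), (np.float64(18.0), np.float64(0.14), np.float32(19.3)), (np.float64(20.0), np.float64(0.05), np.float32(21.4))]
d 6 [(np.float64(-4.0), np.float64(0.74), np.float32(8.4)), (np.float64(-2.0), np.float64(0.89), np.float32(5.2)), (np.float64(0.0), np.float64(0.95), np.float32(3.6)), (np.float64(2.0), np.float64(0.94), np.float32(4.5)), (np.float64(4.0), np.float64(0.84), np.float32(7.2)), (np.float64(6.0), np.float64(0.67), np.float32(10.3)), (np.float64(8.0), np.float64(0.5), np.float32(13
[... 4024 characters left out ...]
 np.float64(-0.01), np.float32(15.8)), (np.float64(-2.0), np.float64(0.03), np.float32(15.9)), (np.float64(0.0), np.float64(0.1), np.float32(15.2)), (np.float64(2.0), np.float64(0.2), np.float32(14.1)), (np.float64(4.0), np.float64(0.32), np.float32(12.6)), (np.float64(6.0), np.float64(0.46), np.float32(11.2)), (np.float64(8.0), np.float64(0.59), np.float32(10.1)), (np.float64(10.0), np.float64(0.7), np.float32(9.4)), (np.float64(12.0), np.float64(0.74), np.float32(9.2)), (np.float64(14.0), np.float64(0.72), np.float32(10.3)), (np.float64(16.0), np.float64(0.64), np.float32(13.2)), (np.float64(18.0), np.float64(0.51), np.float32(17.5)), (np.float64(20.0), np.float64(0.37), np.float32(22.1))]
```

Registration of the cover's panel puts its tilt at 10–12°, so its edge is up about 10 mm. The same test gave 0° after the failed first pry. The cover is loose, so I return the lever to the mat.

```bash
python3 -m handwheel '[[-0.005,0,-0.06,0],[-0.005,0,-0.12,0],[-0.005,0,-0.175,0],[-0.005,0,-0.175,0]]' 1 25; python3 go.py 523 -239 200 0.04
```

```text
clock: 17.18
eef_pos: [381.2, 156.5, 204.2]
eef_rot: [3.138, -0.014, 0.284]
wrist_force: [-0.4, 0.0, -2.3]
finger_gap: 17.9
dx dy dz turn [0.0251 0.4193 0.0061] 14.0 clock 17.18 pos [381.2 156.5 204.2] yaw 0.284 F [-0.4  0.  -2.3] gap 17.9
```

```bash
python3 -m handwheel '[[0.025,0.419,0.005,14],[0.025,0.419,0.005,14],[0.025,0.419,0.005,14],[0.025,0.419,0.005,14],[0.025,0.419,0.005,14]]'; python3 go.py 523 -239 200 0.04
```

```text
clock: 17.8
eef_pos: [486.3, -140.0, 199.5]
eef_rot: [-3.141, -0.013, 0.04]
wrist_force: [1.1, 1.9, -0.6]
finger_gap: 17.6
dx dy dz turn [ 3.270e-02  1.004e-01 -1.000e-04] -0.0 clock 17.8 pos [ 486.3 -140.   199.5] yaw 0.04 F [ 1.1  1.9 -0.6] gap 17.6
```

```bash
python3 -m handwheel '[[0.033,0.1,0,0],[0.033,0.1,0.02,0],[0.033,0.1,0.08,0],[0.033,0.1,0.14,0],[0.033,0.1,0.155,0]]';python3 -m handwheel '[[0,0,0,0],[0,0,0,0]]' 1 15; python3 go.py 523 -239 17 0.04
```

```text
clock: 18.42
eef_pos: [523.1, -237.4, 40.4]
eef_rot: [-3.138, -0.006, 0.039]
wrist_force: [0.1, 0.2, -1.3]
finger_gap: 17.9
clock: 18.68
eef_pos: [524.0, -237.8, 42.1]
eef_rot: [-3.139, -0.008, 0.04]
wrist_force: [-0.3, -0.5, -1.8]
finger_gap: 18.0
dx dy dz turn [-0.0012  0.0013  0.0251] -0.0 clock 18.68 pos [ 524.  -237.8   42.1] yaw 0.04 F [-0.3 -0.5 -1.8] gap 18.0
```

```bash
python3 -m handwheel '[[0,0.001,0.01,0],[0,0.001,0.015,0],[0,0.001,0.019,0],[0,0.001,0.023,0],[0,0.001,0.026,0]]';python3 -m handwheel '[[0,0,0,0],[0,0,0,0],[0,0,0,0],[0,0,0,0],[0,0,0,0]]' 0 15; python3 go.py 523 -239 200 0.04
```

```text
clock: 19.3
eef_pos: [525.8, -239.2, 17.4]
eef_rot: [-3.141, -0.012, 0.04]
wrist_force: [3.9, 0.2, 6.1]
finger_gap: 18.1
clock: 19.92
eef_pos: [525.7, -239.2, 17.4]
eef_rot: [-3.141, -0.012, 0.04]
wrist_force: [0.0, 0.8, 0.1]
finger_gap: 64.6
dx dy dz turn [-0.0005 -0.0005 -0.1826] -0.0 clock 19.93 pos [ 525.7 -239.2   17.4] yaw 0.04 F [0.  0.8 0.1] gap 64.6
```

```bash
python3 -m handwheel '[[0,0,-0.06,0],[0,0,-0.12,0],[0,0,-0.18,0],[0,0,-0.213,0],[0,0,-0.213,0]]' 0
python3 - <<'E'
from h import *
s=snap('scene','s12');d=snap('side','d12');w=snap('wrist','w12')
im=w.astype(int);m=(im.min(2)>150)&(im.max(2)-im.min(2)<25)
u=proj(cal('w12'),[[532,-238,30],[642,-236,19.5]]);print('expected',u)
o=((im[:,:,2]>im[:,:,0]+60)&(im[:,:,2]>90));o=o[:,300:350];ys,xs=np.where(o[60:260]);print('orange',ys.min()+60,ys.max()+60,np.median(xs)+300)
ys=np.where(m[:200,315:335].mean(1)>.4)[0];print('blade rows',ys.min(),ys.max())
E
python3 go.py 584.8 163.5 230 0.285
```

```text
clock: 20.55
eef_pos: [523.8, -239.9, 233.1]
eef_rot: [3.14, -0.016, 0.04]
wrist_force: [-0.4, 0.5, -0.2]
finger_gap: 93.8
expected [[323.25802707 176.68222636]
 [325.19106673  83.3491245 ]]
orange 60 259 325.0
blade rows 78 144
dx dy dz turn [ 0.0779 -0.4     0.0007] -14.1 clock 20.7 pos [ 522.8 -239.3  229. ] yaw 0.04 F [ 0.2 -0.1 -1. ] gap 93.9
```

```bash
python3 -m handwheel '[[0.078,-0.4,0,-14],[0.078,-0.4,0,-14],[0.078,-0.4,0,-14],[0.078,-0.4,0,-14],[0.078,-0.4,0,-14]]' 1 20; python3 go.py 584.8 163.5 230 0.285
```

```text
clock: 21.32
eef_pos: [570.1, 71.4, 229.1]
eef_rot: [-3.142, -0.008, 0.284]
wrist_force: [0.9, 0.4, -0.1]
finger_gap: 47.2
dx dy dz turn [ 0.0399 -0.0843 -0.0006] -0.1 clock 21.32 pos [570.1  71.4 229.1] yaw 0.284 F [ 0.9  0.4 -0.1] gap 47.2
```

```bash
python3 -m handwheel '[[0.04,-0.05,0,0],[0.04,-0.085,0,0],[0.04,-0.085,0,0],[0.04,-0.085,0,0],[0.04,-0.085,0,0]]'; python3 go.py 584.8 163.5 133 0.285
python3 - <<'E'
from h import *
w=snap('wrist','w13');c=cal('w13')
cv2.imwrite('pics/m13.png',w)
C=np.array([583.4,168.3]);
for n,p,z in(('knobtop',(0,-50),152),('knobtop tip',(0,-50),136)):
    print(n,proj(c,[[*(C+rz(.285)@p),z]]))
E
```

```text
clock: 21.95
eef_pos: [584.8, 163.0, 229.1]
eef_rot: [3.142, -0.008, 0.282]
wrist_force: [-0.1, 0.7, 0.0]
finger_gap: 0.9
dx dy dz turn [-0.0007 -0.0005  0.0961] -0.1 clock 21.95 pos [584.8 163.  229.1] yaw 0.282 F [-0.1  0.7  0. ] gap 0.9
knobtop [[376.24166167 208.15954394]]
knobtop tip [[373.28205664 203.6377967 ]]
```

View pics/m13.png

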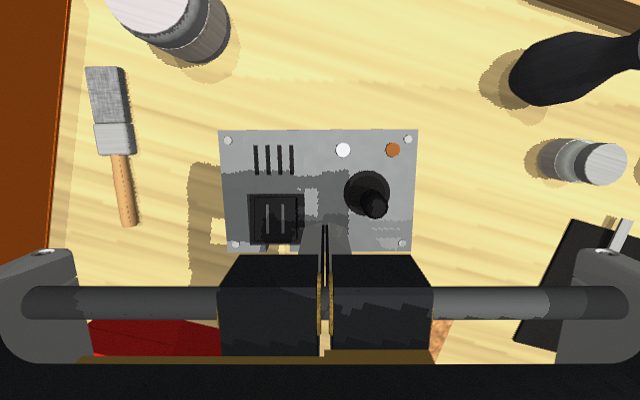

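The wrist view shows the knob top at (376,205), against a predicted (376,208). The fingers are closed between the cover (277,218) and the knob.

```bash
python3 -m handwheel '[[-0.001,0,0.04,0],[-0.001,0,0.08,0],[-0.001,0,0.096,0],[-0.001,0,0.096,0],[-0.001,0,0.096,0]]'; python3 -m handwheel '[[0,0.01,0,0],[0,0.02,0,0],[0,0.028,0,0],[0,0.034,0,0],[0,0.034,0,0]]'; python3 go.py 584.8 163.5 133 0.285
```

```text
clock: 22.62
eef_pos: [585.4, 163.0, 135.0]
eef_rot: [3.141, -0.011, 0.282]
wrist_force: [-1.2, 0.2, -0.1]
finger_gap: 0.4
clock: 23.25
eef_pos: [595.1, 130.1, 135.3]
eef_rot: [3.142, -0.011, 0.282]
wrist_force: [-0.3, 2.6, 5.2]
finger_gap: 0.5
dx dy dz turn [-0.0007 -0.0349  0.0023] -0.2 clock 23.25 pos [595.1 130.1 135.3] yaw 0.282 F [-0.3  2.6  5.2] gap 0.5
```

```bash
python3 -m handwheel '[[0,0.005,0,0],[0,0.01,0,0],[0,0.015,0,0],[0,0.018,0,0],[0,0.02,0,0]]'; python3 go.py 584.8 163.5 133 0.285;python3 - <<'E'
from h import *
s=snap('scene','s14');d=snap('side','d14')
C=np.array([583.4,168.3])
for f in('s14','d14'):
  g=cv2.imread(f'pics/raw_{f}.png',0).astype(int);c=cal(f)
  # darkness profile along knob-top circle centre vs tilt
  for t in(0,.15,.3,.4,.45):
    P=[]
    for k in(32,40,50,60):
      p=np.array([0,-50-k*np.sin(t)]);P.append([*(C+rz(.285)@p),90+k*np.cos(t)])
    u=proj(c,P).round().astype(int);print(f,t,[int(g[y,x]) for x,y in u],u[-1])
E
```

```text
clock: 23.88
eef_pos: [597.6, 120.9, 134.7]
eef_rot: [-3.125, -0.009, 0.286]
wrist_force: [-19.8, 73.3, 5.1]
finger_gap: 0.5
dx dy dz turn [-0.0003 -0.0445  0.0025] 0.0 clock 23.88 pos [597.6 120.9 134.7] yaw 0.286 F [-19.8  73.3   5.1] gap 0.5
s14 0 [44, 79, 81, 63] [386 181]
s14 0.15 [10, 28, 64, 76] [384 184]
s14 0.3 [7, 14, 53, 76] [382 186]
s14 0.4 [9, 13, 23, 67] [381 188]
s14 0.45 [5, 9, 19, 27] [380 189]
d14 0 [25, 86, 85, 76] [339 149]
d14 0.15 [5, 25, 63, 78] [340 151]
d14 0.3 [2, 11, 22, 37] [341 153]
d14 0.4 [2, 19, 23, 23] [342 155]
d14 0.45 [0, 10, 21, 21] [342 156]
```

Force rose to 76 N, so the stick is against its stop; I ease off a few mm and hold.

```bash
python3 -m handwheel '[[0,-0.002,0,0],[0,-0.002,0,0]]'; python3 go.py 584.8 163.5 133 0.285
```

```text
clock: 24.22
eef_pos: [596.7, 123.9, 134.7]
eef_rot: [-3.125, -0.009, 0.288]
wrist_force: [0.5, 4.4, 1.1]
finger_gap: 0.1
dx dy dz turn [-0.0002 -0.0413  0.0024] 0.2 clock 24.23 pos [596.7 123.9 134.7] yaw 0.288 F [0.5 4.4 1.1] gap 0.1
```

```bash
python3 -m handwheel '[[0,0,0,0],[0,0,0,0],[0,0,0,0],[0,0,0,0],[0,0,0,0]]'; python3 -m handwheel '[[0,0,0,0],[0,0,0,0],[0,0,0,0],[0,0,0,0],[0,0,0,0]]'; python3 go.py 584.8 163.5 133 0.285;python3 - <<'E'
from h import *
s=snap('scene','s15');d=snap('side','d15')
C=np.array([583.4,168.3])
for f in('s15','d15'):
  g=cv2.imread(f'pics/raw_{f}.png',0).astype(int);c=cal(f)
  for t in(.15,.3,.36,.42,.48,.55):
    P=[]
    for k in(40,50,56,60,64,68):
      P.append([*(C+rz(.285)@np.array([0,-50-k*np.sin(t)])),90+k*np.cos(t)])
    u=proj(c,P).round().astype(int);print(f,t,[int(g[y,x]) for x,y in u],u[-1])
E
```

```text
clock: 24.85
eef_pos: [596.7, 123.9, 134.7]
eef_rot: [-3.125, -0.009, 0.288]
wrist_force: [-0.0, 3.9, 0.9]
finger_gap: 0.5
clock: 25.48
eef_pos: [596.7, 123.8, 134.7]
eef_rot: [-3.125, -0.009, 0.288]
wrist_force: [0.4, 4.8, 1.9]
finger_gap: 0.7
dx dy dz turn [-0.0002 -0.0414  0.0024] 0.1 clock 25.48 pos [596.7 123.8 134.7] yaw 0.288 F [0.4 4.8 1.9] gap 0.7
s15 0.15 [30, 69, 73, 72, 71, 72] [384 182]
s15 0.3 [11, 46, 65, 68, 68, 67] [382 185]
s15 0.36 [10, 23, 43, 43, 49, 62] [381 186]
s15 0.42 [10, 11, 19, 19, 22, 22] [380 188]
s15 0.48 [3, 4, 9, 9, 11, 8] [379 189]
s15 0.55 [9, 5, 7, 3, 3, 4] [378 191]
d15 0.15 [20, 46, 85, 80, 77, 65] [340 149]
d15 0.3 [20, 21, 19, 37, 37, 69] [342 152]
d15 0.36 [16, 19, 21, 15, 15, 37] [342 153]
d15 0.42 [13, 19, 13, 23, 23, 20] [343 154]
d15 0.48 [13, 0, 0, 7, 7, 7] [343 156]
d15 0.55 [11, 5, 15, 15, 17, 6] [344 157]
```

```bash
python3 -m handwheel '[[0,-0.01,0,0],[0,-0.02,0,0],[0,-0.03,0,0],[0,-0.04,0,0],[0,-0.04,0,0]]'; python3 -m handwheel '[[0,0,-0.05,0],[0,0,-0.1,0],[-0.05,0,-0.15,0],[-0.1,0,-0.15,0],[-0.15,0,-0.15,0]]'; python3 -m handwheel '[[-0.05,0.1,0,0],[-0.05,0.1,0,0],[-0.05,0.1,0,0],[-0.05,0.1,0,0]]'
cat > chk.py <<'E'
from h import *
snap('scene','s16');snap('side','d16')
C=np.array([583.4,168.3])
g=lambda f:cv2.imread(f'pics/raw_{f}.png',0).astype(int)
def reg(k,ref,P0,P1):
    s=lambda I,p:cv2.remap(I.astype(np.float32),p[:,:1].astype(np.float32),p[:,1:].astype(np.float32),cv2.INTER_CUBIC)[:,0]
    c=cal(k+'16');return np.corrcoef(s(g(k+ref),proj(c,P0)),s(g(k+'16'),proj(c,P1)))[0,1]
con=lambda P:np.c_[P[:,:2]@rz(.285).T+C,P[:,2]]
def cover(phi):
    X=np.array([[x,y,91.] for x in np.linspace(-51.5,-5.5,12) for y in np.linspace(23,67,12)]);h=np.array([-1.5,0,76]);d=X-h;c,s=np.cos(phi),np.sin(phi)
    return con(np.c_[h[0]+d[:,0]*c+d[:,2]*s,X[:,1],76-d[:,0]*s+d[:,2]*c])
def knob(t):
    X=np.array([[a,k] for a in np.linspace(-20,20,13) for k in np.linspace(28,75,14)])
    return con(np.c_[0*X[:,0],-50-X[:,1]*np.sin(t)+X[:,0]*np.cos(t),90+X[:,1]*np.cos(t)+X[:,0]*np.sin(t)])
for k in'sd':
    print(k,'cover',{int(d):round(reg(k,'0',cover(0),cover(np.radians(d))),2) for d in range(0,21,2)})
    print(k,'cover vs s11 same place',round(reg(k,'11',cover(.19),cover(.19)),2))
    print(k,'knob',{t:round(reg(k,'0',knob(0),knob(t)),2) for t in(-.2,-.1,-.05,0,.05,.1,.2,.4)})
# change elsewhere since start
for k in'sd':
    D=cv2.absdiff(cv2.imread(f'pics/raw_{k}0.png'),cv2.imread(f'pics/raw_{k}16.png')).max(2)
    P={'jar':(701,-108,40),'block':(409,-19,25),'tin':(721,370,60),'tape':(679,-426,15),'vase':(772,-42,80),'can':(734,-283,80),'brush':(552,426,8),'lever':(535,-238,30)}
    c=cal(k+'16')
    for n,p in P.items():
        x,y=proj(c,[p])[0].astype(int);print(k,n,D[y-12:y+12,x-12:x+12].mean().round(1),end=' ')
    print()
for k in 'sd':
    a=cv2.imread(f'pics/raw_{k}16.png').astype(int);o=(a[:,:,2]>a[:,:,0]*2+25)&(a[:,:,2]>60)
    c=cal(k+'16');x,y=proj(c,[(535,-238,30)])[0].astype(int);w=o[y-25:y+25,x-30:x+30];v,u=np.where(w)
    print(k,'handle centroid',pix2(c,[(u.mean()+x-30,v.mean()+y-25)],27).round(1),len(u))
E
python3 chk.py
```

```text
clock: 26.2
eef_pos: [585.1, 162.9, 135.4]
eef_rot: [-3.125, -0.009, 0.289]
wrist_force: [1.1, -0.3, -0.4]
finger_gap: 0.5
clock: 26.82
eef_pos: [439.3, 116.8, 284.6]
eef_rot: [-3.125, -0.011, 0.288]
wrist_force: [0.7, 0.8, 0.6]
finger_gap: 0.3
clock: 27.32
eef_pos: [419.9, 6.8, 282.5]
eef_rot: [-3.125, -0.011, 0.288]
wrist_force: [-0.8, 0.2, -0.6]
finger_gap: 0.8
s cover {0: np.float64(0.29), 2: np.float64(0.38), 4: np.float64(0.46), 6: np.float64(0.53), 8: np.float64(0.6), 10: np.float64(0.63), 12: np.float64(0.61), 14: np.float64(0.52), 16: np.float64(0.4), 18: np.float64(0.28), 20: np.float64(0.17)}
s cover vs s11 same place 0.99
s knob {-0.2: np.float64(0.15), -0.1: np.float64(0.64), -0.05: np.float64(0.89), 0: np.float64(1.0), 0.05: np.float64(0.86), 0.1: np.float64(0.55), 0.2: np.float64(0.05), 0.4: np.float64(0.3)}
d cover {0: np.float64(0.13), 2: np.float64(0.21), 4: np.float64(0.33), 6: np.float64(0.48), 8: np.float64(0.62), 10: np.float64(0.72), 12: np.float64(0.77), 14: np.float64(0.73), 16: np.float64(0.65), 18: np.float64(0.53), 20: np.float64(0.38)}
d cover vs s11 same place 0.97
d knob {-0.2: np.float64(0.54), -0.1: np.float64(0.74), -0.05: np.float64(0.89), 0: np.float64(0.99), 0.05: np.float64(0.87), 0.1: np.float64(0.62), 0.2: np.float64(0.21), 0.4: np.float64(0.14)}
s jar 1.7 s block 15.3 s tin 1.7 s tape 1.7 s vase 2.1 s can 1.6 s brush 1.7 s lever 10.1 
d jar 4.5 d block 18.9 d tin 4.4 d tape 4.4 d vase 4.5 d can 4.3 d brush 6.4 d lever 7.7 
s handle centroid [[ 532.9 -238.9   27. ]] 198
d handle centroid [[nan nan nan]] 0chk.py:30: RuntimeWarning: Mean of empty slice.
  print(k,'handle centroid',pix2(c,[(u.mean()+x-30,v.mean()+y-25)],27).round(1),len(u))
  ret = ret.dtype.type(ret / rcount)
```

```bash
python3 -c "
from h import *
print(manip.sign_off())"
```

```text
the job is handed in; nothing more can be done
None
```

The fuse cover is pried loose, the jog stick has been held over and released, and the lever is back on its mat. I handed the job in at about 27 s of the 69 s allowed, and no verdict was reported.

**What happened**
- **First pry:** it failed. The blade was about 30 mm past the lip, and the cover lifted but dropped back into its seat. I then levelled the lever by setting it down on the bare table and gripping it again.
- **Second pry:** with the blade about 39 mm in, the cover came loose.
- **Jog stick:** I pushed the knob with closed fingers to its stop, away from the fuse bay, and held it there for about 1.5 s before letting go.

**Last checks**
- **Cover:** image matching puts its tilt at 10–12° in both cameras, so the notch edge is up about 10 mm. It did not move during the jog step.
- **Jog stick:** image matching puts it at centre, within the limit.
- **Lever:** the scene camera puts its handle at about (533, -239) mm, well over the mat. The same check found no handle in the side view, and I did not measure how level it lies.
- **Other loose things:** six are unchanged. The sanding block's area looked different, most likely because the arm and its shadow were over it, and it looked in place in an earlier picture.

**Force peak at the stick's stop:** the wrist force briefly reached about 76 N, under the 120 N limit. The contact was on the fingers, and I backed off to about 4–5 N for the hold.

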